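Lock a hardwood block in the drilling jig

ROBOT

A 7-joint arm with a two-finger parallel gripper is mounted at the origin on a cart in front of the work surface, level with it; the furniture and walls round the work are solid. World frame = base frame: x ahead of the robot, y to its left, z up, the work surface at z = 0. Lengths are in m, angles in rad, forces in N, time in s.
With the tool pointing down it reaches from about 0.425 to 1.025 m from the base axis. Payload 9.4 kg.
Tool frame: the origin (TCP) lies at the very end of the fingers, on their centre line; the grasp point (between the pads) lies 19 mm behind it; z points along the fingers, y is the line along which they close (so a half turn about z gives the same grasp; the last joint's range is limited). The gripper opens to 93 mm and grips with 3 to 60 N. Pads are 15 mm wide; open, the fingers measure 128 mm over their backs; the gripper's body (75 mm by 188 mm) begins 65 mm behind the grasp point.
Start: joints at [-1.225, 0.599, -0.003, 1.599, 0.002, 0.943, -0.08], TCP at [0.297, 0.661, 0.219] pointing down, gripper open.
Joint ranges: [-2.57, 2.57], [-0.35, 1.97], [-1.29, 1.29], [0.11, 2.56], [-1.05, 4.19], [0.11, 1.86], [-2.63, 2.63]. Speed limits (rad/s): [2.22, 2.22, 3.01, 3.01, 3.14, 3.14, 3.14].

INTERFACE

Orientations are given as a rotation vector (axis times angle).
In Python, from bench import r gives the robot as it stands. The module is installed in compiled form; this text tells all that it offers.
- The arm moves only by the tool arm_command, never from a script. Its argument "plan" is a list of rows, each an object of numbers: "fingers": the finger opening in mm, from 0 to 93; "dx", "dy", "dz": the shift along the world's x, y, z in units of 25 mm (1.0 is 25 mm); "wx", "wy", "wz": the turn, a rotation vector about the world's x, y, z in units of 5 degrees (1.0 is 5 degrees). In form: [{"fingers": .., "dx": .., "dy": .., "dz": .., "wx": .., "wy": .., "wz": ..}, ...]. A call has 1 to 5 rows; each row is the pose to reach, as a shift and turn from the pose commanded when the call began; what a row does not reach only later rows make up. A row lasts 1/8 s, in which the tool goes at most 62.5 mm and 10.7 degrees, less where a joint would pass 70% of its speed; a pose out of reach is approached as far as the arm can. A call with a gripper value outside its range is refused whole. The fingers move at their own pace and stop on an object; "grip_force" is the grip in N (left out, the last holds). Time passes only in rows, so rows that repeat a pose let the fingers close. It gives the time, the measured TCP pose, the force, the opening and the grip force at its end, in the units of the state.
- r.sense(): the state, without advancing time (a new reading comes with each control period).
- r.get_image(name): name is "scene" or "side" or "wrist"; returns a dict with "pixels" (384x512x3 uint8, red, green, blue), "mtx" (3x3 intrinsics, pixels), "rvec" (rotation vector, rad) and "tvec" (3), from world to camera coordinates, as OpenCV has them. Camera axes: x right, y down, z forward; pixel columns grow to the right and rows downward; lengths in m; the calibration is good to about 2 mm. A picture is of the moment at which its call begins. There is no depth.
- r.sign_off(): hands the job in; it is judged then, once.
The state is a dict: "time_s": time; "q": joint angles; "dq": joint speeds; "effort": joint torques, N m; "eef_pos": TCP position; "tool_rot": TCP orientation; "contact_force": force on the tool from outside, world axes, zero at the start; "torque": the same for the moment, N m; "gripper_width": finger opening in m; "grasp_force": force on a finger pad.
Only numpy, scipy, OpenCV 4.12 (cv2) and the standard library are available. Lean on these libraries where they do the work, as an engineer would, in place of code of your own. Each camera call takes 0.05 s, during which the arm holds its last target. There are 200 camera calls.

TASK

Lock the drilled wooden block against the jig's fence: push the red knob along its L-shaped slot towards the block until it stops in the corner, then push it round the corner to the very end of the short leg and leave it there, with the block square against the fence. Only push the knob from outside with the fingers: do not take it between the fingers, do not touch or lift the block (the jaw moves it), and leave the tape measure, the screw box and the grey bushing where they stand.

Things in the scene. Friction and masses are not known exactly. Their poses are not given: they have to be found in the camera images.
- jig: Fixed jig, grey base 250 x 150 x 12 mm. Origin: centre of its underside, on the bench. +x runs along the slot's long leg towards the fence, +y to the left of that. Aluminium cover plate over x -120 to -12, y -60 to 60 mm, flat top 28 mm above the bench (screw heads 2 mm higher at its corners), with an L-shaped slot 15 mm wide for the knob's 12 mm stem (1.5 mm play).
- knob_top (a point): Centre of the flat top of the red upright cylindrical knob: 26 mm across, from 31 to 66 mm above the bench. It is captive: it slides level in the slot and cannot lift, tilt or turn. It begins in the first 15 mm of the long leg. Friction, no spring, holds it where it is left: it takes 3 to 5 N along the long leg, about 2 N along the short leg.
- slot_corner (a point): Corner of the L-shaped slot, on its centre line at the cover plate's top (28 mm above the bench), at jig x = -35, y = -18 mm. The knob's axis is above it when the knob is in the corner. The long leg's centre line runs from here 50 mm along the jig's -x (to x = -85 mm), the short leg's 35 mm along +y.
- slot_end (a point): End of the short leg, on the slot's centre line at the cover plate's top, at jig x = -35, y = +17 mm: the knob's axis is above it when the knob is home.
- fence (a point): Middle of the upper edge of the fence's face towards the jaw, at jig x = 105 mm, 42 mm above the bench. The fence is a fixed upright aluminium bar 130 mm wide across the jig's far end.
- jaw (a joint): Travel in m of the sliding jaw (and of the knob, which moves with it) along the jig's +x: 0 at the start of the long leg, 0.050 at the corner (stops at about 0.0515). The jaw is an upright bar with a black rubber face, 100 mm wide, to 34 mm above the bench; its face is at jig x = 9 mm + travel.
- knob (a joint): Travel in m of the knob along the jig's +y in the short leg: 0 on the long leg's centre line, 0.035 at the end (stops at about 0.0365).
- block: Loose hardwood block with drilled holes, 44 x 90 x 26 mm (x, y, z), lying on the jig's base between jaw and fence, long side across the jig. Origin: centre of its underside, 12 mm above the bench. Against the fence its origin is at jig x = 83 mm.
- measure: Bystander: loose yellow and black tape measure, 36 x 87 x 66 mm, on the bench to the left (+y) of the jig; origin at its underside.
- screws: Bystander: loose green and yellow box, 60 x 90 x 51 mm, on the bench to the right (-y) of the jig; origin at the centre of its underside.
- bushing: Bystander: loose grey turned bushing, 38 mm across, 16 mm tall, on the bench near the knob's end of the jig; origin at the centre of its underside.

How it is judged:
On the way, in this order (a step that is already met when the one before it is completed fails the run):
1. the knob has gone along the long leg to the corner (value of joint jaw above 0.046 m and value of joint knob below 0.012 m), for 0.05 s.
2. the knob is at the end of the short leg (value of joint jaw above 0.046 m and value of joint knob above 0.032 m), for 0.2 s.
At the end, for the whole second after the job is handed in: The knob stands in the short leg within about 3 mm of its end (jaw travel over 46 mm, knob travel over 32 mm), and the block lies flat on the jig, square to the fence within 0.1 rad, within 6 mm of it and within 20 mm of the jig's centre line, at rest (all of step 2 and x of block in the frame of jig above 0.077 m and y of block in the frame of jig between -0.02 and 0.02 m and z of block in the frame of jig below 0.016 m and angle between the x axis of block and the x axis of jig, either way round below 0.1 rad and linear speed of block below 0.01 m/s and velocity of joint knob between -0.005 and 0.005 m/s); the robot touches nothing.
It fails at once if the knob was taken between the fingers (horizontal distance between the grasp point and knob_top below 0.011 m and height (world z) of the grasp point below 0.076 m).
It fails at once if the block was touched by the robot (contact force between any of the fingers, the arm and block above 1 N).
It fails at once if the block was lifted or tipped (height (world z) of block above 0.022 m or angle between block's own z axis and vertical above 0.2 rad).
It fails at once if the tape measure, the screw box or the bushing was moved more than 15 mm (distance of any of measure, screws, bushing from where it was at the start of the episode above 0.015 m).
It also fails if it takes over 40 s, if anything falls off the work surface, if the arm or the gripper's body presses on something with over 40 N, if the wrist force passes 120 N, or if a joint passes its speed limit or range.

## Working session

There is one attempt and no reset: what is moved stays moved. The work goes in short steps, Python scripts to look and compute and a tool call to move; the robot and the scene stay as the last step left them, time stands still between calls to the robot, and variables do not carry over. Pictures are saved under pics/ and viewed, at most 10 in all, crops included, and the job is handed in when it is done.

Besides the shell and the picture viewer there is one more tool, called after "Call:" as name(argument=value, ...), one argument or row to a line, values as JSON. arm_command: Moves the arm, as the interface text tells. Its arguments: {"type":"object","properties":{"plan":{"type":"array"},"grip_force":{"type":"number"}},"required":["plan"]}

```bash
mkdir -p pics
cat > h.py <<'E'
import numpy as np, cv2
from bench import r
def snap(n,f):
    im=r.get_image(n); cv2.imwrite('pics/'+f,cv2.cvtColor(im['pixels'],cv2.COLOR_RGB2BGR)); return im
def ray(im,uv,z):
    R=cv2.Rodrigues(np.array(im['rvec'],float))[0]; t=np.array(im['tvec'],float).ravel()
    c=-R.T@t; d=R.T@np.linalg.inv(im['mtx'])@np.array([uv[0],uv[1],1.])
    return c+d*(z-c[2])/d[2]
def proj(im,P):
    return cv2.projectPoints(np.array(P,float).reshape(-1,3),np.array(im['rvec'],float),np.array(im['tvec'],float),np.array(im['mtx'],float),None)[0][:,0]
E
python3 - <<'E'
from h import *
import pickle
d={}
for n in('scene','side','wrist'): d[n]=snap(n,n+'0.png')
pickle.dump(d,open('d0.pkl','wb'))
a=np.hstack([cv2.imread(f'pics/{n}0.png') for n in('scene','side')])
for n in d: print(n,-cv2.Rodrigues(np.array(d[n]['rvec'],float))[0].T@np.ravel(d[n]['tvec']))
print(r.sense())
E
```

```text
scene [ 0.04910127 -0.43799583  0.51737639]
side [ 0.83029594 -0.37126347  0.77797222]
wrist [0.2226601  0.69524513 0.38438867]
{'time_s': 0.15, 'q': array([-1.22468151,  0.59995753, -0.00250322,  1.59990349,  0.00179762,
        0.94289327, -0.07981729]), 'dq': array([-0.0005524 , -0.00428154,  0.00045944, -0.00300903, -0.00187246,
       -0.00133721,  0.00169895]), 'effort': array([ 2.81427092e-03, -7.65591717e+01,  1.49907667e+00, -2.52568245e+01,
       -5.22771548e-02,  1.48603722e-02,  9.36348215e-05]), 'eef_pos': array([0.29737698, 0.66082974, 0.21796247]), 'tool_rot': array([-6.59186246e-01, -3.07154180e+00,  1.81374240e-03]), 'contact_force': array([ 0.2691161 ,  0.0220277 , -0.23465054]), 'torque': array([ 0.00723979, -0.03640007, -0.00593036]), 'grasp_force': 0.0, 'gripper_width': 0.09322639259359575}
```

View pics/scene0.png

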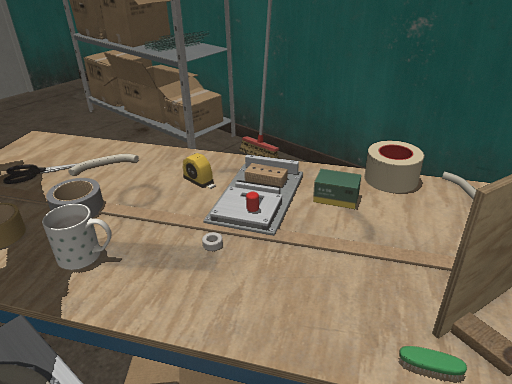

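View pics/side0.png

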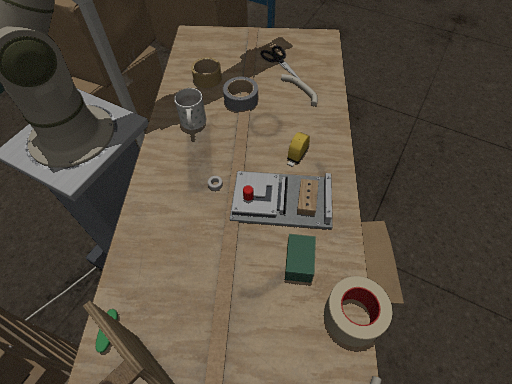

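The scene view shows the jig around (255,195) with the knob top at about (252,194). In the side view the knob top is at about (248,188) and the jig spans (232..333, 172..227), with the bushing at (215,183), the screw box at (300,258) and the tape at (299,147). I'll enlarge both crops for corner picking.

Run:
```python
from h import *
a=cv2.imread('pics/side0.png')[125:285,200:340]; b=cv2.imread('pics/scene0.png')[145:255,180:310]
A=cv2.resize(a,None,fx=3.7,fy=3.7,interpolation=cv2.INTER_CUBIC)
cv2.imwrite('pics/c1.png',cv2.resize(cv2.imread('pics/side0.png')[165:235,205:340],None,fx=5.9,fy=5.9,interpolation=cv2.INTER_CUBIC))
cv2.imwrite('pics/c2.png',cv2.resize(b,None,fx=5,fy=5,interpolation=cv2.INTER_CUBIC))
```

```text
(no output)
```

View pics/c1.png

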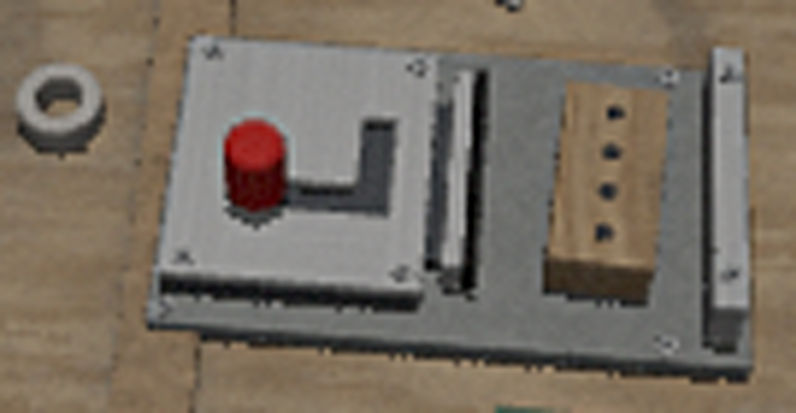

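View pics/c2.png

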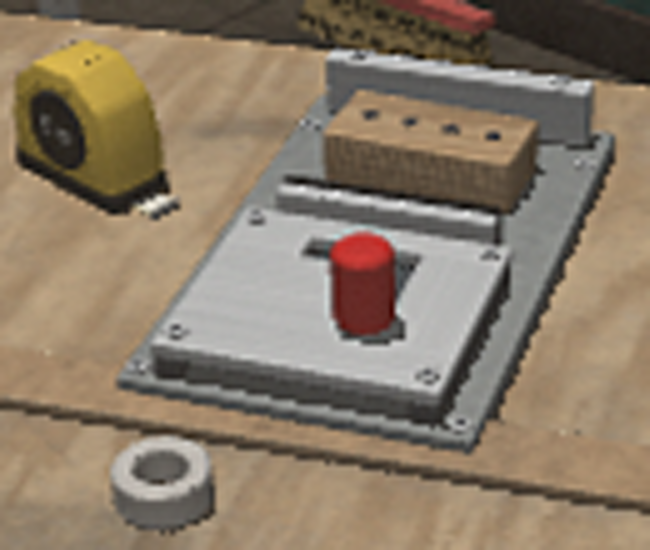

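The side crop shows the knob top at crop (255,143), the cover corners at (190,38), (438,55), (418,292) and (160,273), and the slot's short leg going up-image at x≈375. The scene crop shows the knob top at (363,249) and the bushing just off the jig's near-left end. I'll fit the jig pose from these.

```bash
cat > fit.py <<'E'
from h import *
import pickle
from scipy.optimize import least_squares
d=pickle.load(open('d0.pkl','rb'))
S=lambda x,y:(205+(x+.5)/5.9-.5,165+(y+.5)/5.9-.5)
C=lambda x,y:(180+(x+.5)/5-.5,145+(y+.5)/5-.5)
side=[(-120,60,28,190,38),(-12,60,28,438,55),(-12,-60,28,418,292),(-120,-60,28,160,273),(-125,-75,12,150,320),(105,65,42,712,48),(105,-65,42,706,305)]
sc=[(-125,-75,12,470,440),(125,-75,12,612,138),(-125,75,12,122,381),(-120,60,28,152,347),(-120,-60,28,440,397),(-12,-60,28,510,256),(105,65,42,328,62),(105,-65,42,592,92)]
def T(p,P):
    c,s=np.cos(p[2]),np.sin(p[2]); P=np.array(P)/1000
    return np.c_[p[0]+c*P[:,0]-s*P[:,1],p[1]+s*P[:,0]+c*P[:,1],P[:,2]]
def f(p):
    o=[]
    for n,L,M in(('side',side,S),('scene',sc,C)):
        L=np.array(L,float); o.append(proj(d[n],T(p,L[:,:3]))-np.array([M(*q) for q in L[:,3:]]))
    return np.vstack(o).ravel()
p=least_squares(f,[.6,0,0.],loss='soft_l1').x
if __name__=='__main__':
    print(p); print(f(p).reshape(-1,2).round(1).tolist())
    R=T(p,[(0,0,0)])
    def J(w): c,s=np.cos(p[2]),np.sin(p[2]); w=w[:2]-p[:2]; return (np.array([c*w[0]+s*w[1],-s*w[0]+c*w[1]])*1000).round(1)
    for n,uv in(('side',S(255,143)),('scene',C(363,249))):
        w=ray(d[n],uv,.066); print('knob',n,w,J(w))
    for n,uv in(('side',S(60,92)),('scene',C(162,465))): w=ray(d[n],uv,.016); print('bush',w,J(w))
    print('pts',T(p,[(-35,-18,0),(-35,17,0),(-85,-18,0)]))
    for a,q in(('block',S(610,170)),): w=ray(d['side'],q,.038);print(a,J(w))
E
python3 fit.py
```

```text
[0.63802116 0.0890647  0.40550355]
[[0.0, 0.3], [-0.5, 0.3], [-0.3, 0.2], [-1.1, 0.0], [-1.8, 0.5], [-0.7, -0.1], [0.8, 0.6], [0.5, 0.1], [1.0, -1.4], [-1.5, -1.2], [-0.3, -1.0], [-0.3, -0.8], [0.4, -1.8], [-0.7, -1.1], [-0.6, 0.1]]
knob side [0.57019662 0.04051798 0.066     ] [-81.5 -17.9]
knob scene [0.56569895 0.0370081  0.066     ] [-87.  -19.3]
bush [0.46278343 0.05245742 0.016     ] [-175.5   35.5]
bush [0.46239971 0.04802352 0.016     ] [-177.6   31.6]
pts [[0.61296019 0.05871758 0.        ]
 [0.59915334 0.09087921 0.        ]
 [0.56701499 0.0389935  0.        ]]
block [64.4  0.4]
```

Call:
arm_command(
  plan=[
    {"fingers": 0,"dx": 2,"dy": -5,"wz": -2},
    {"fingers": 0,"dx": 2,"dy": -5,"wz": -2},
    {"fingers": 0,"dx": 4,"dy": -10,"wz": -4},
    {"fingers": 0,"dx": 4,"dy": -10,"wz": -4},
    {"fingers": 0,"dx": 4,"dy": -10,"wz": -4},
  ],
)

```text
schema error: expected keys fingers, dx, dy, dz, wx, wy, wz
```

Call:
arm_command(
  plan=[
    {"fingers": 0,"dx": 2,"dy": -5,"dz": 0,"wx": 0,"wy": 0,"wz": -2},
    {"fingers": 0,"dx": 2,"dy": -5,"dz": 0,"wx": 0,"wy": 0,"wz": -2},
    {"fingers": 0,"dx": 4,"dy": -10,"dz": 0,"wx": 0,"wy": 0,"wz": -4},
    {"fingers": 0,"dx": 4,"dy": -10,"dz": 0,"wx": 0,"wy": 0,"wz": -4},
    {"fingers": 0,"dx": 4,"dy": -10,"dz": 0,"wx": 0,"wy": 0,"wz": -4},
  ],
)

```text
time_s: 0.78
eef_pos: [0.3991, 0.407, 0.2188]
tool_rot: [1.189, 2.907, -0.002]
contact_force: [0.4, -0.0, 0.2]
gripper_width: 0.0473
grasp_force: 0.0
```

Call:
arm_command(
  plan=[
    {"fingers": 0,"dx": 2.5,"dy": -7.5,"dz": 0,"wx": 0,"wy": 0,"wz": -2.2},
    {"fingers": 0,"dx": 2.5,"dy": -7.5,"dz": 0,"wx": 0,"wy": 0,"wz": -2.2},
    {"fingers": 0,"dx": 2.5,"dy": -7.5,"dz": 0,"wx": 0,"wy": 0,"wz": -2.2},
    {"fingers": 0,"dx": 5.05,"dy": -15.4,"dz": -2,"wx": 0,"wy": 0,"wz": -4.5},
    {"fingers": 0,"dx": 5.05,"dy": -15.4,"dz": -2,"wx": 0,"wy": 0,"wz": -4.5},
  ],
)

```text
time_s: 1.4
eef_pos: [0.4951, 0.1167, 0.1905]
tool_rot: [1.729, 2.622, 0.002]
contact_force: [0.9, 0.9, -0.1]
gripper_width: 0.0011
grasp_force: 0.0
```

Call:
arm_command(
  plan=[
    {"fingers": 0,"dx": 0,"dy": 0,"dz": 0,"wx": 0,"wy": 0,"wz": 0},
    {"fingers": 0,"dx": 0,"dy": 0,"dz": 0,"wx": 0,"wy": 0,"wz": 0},
  ],
)

```text
time_s: 1.65
eef_pos: [0.4943, 0.1184, 0.1905]
tool_rot: [-1.726, -2.624, -0.0]
contact_force: [-0.4, 0.1, -0.2]
gripper_width: 0.0003
grasp_force: 0.0
```

Call:
arm_command(
  plan=[
    {"fingers": 0,"dx": 1.25,"dy": -3.9,"dz": -1,"wx": 0,"wy": 0,"wz": 0},
    {"fingers": 0,"dx": 1.25,"dy": -3.9,"dz": -1,"wx": 0,"wy": 0,"wz": 0},
    {"fingers": 0,"dx": 1.25,"dy": -3.9,"dz": -4,"wx": 0,"wy": 0,"wz": 0},
    {"fingers": 0,"dx": 1.25,"dy": -3.9,"dz": -5,"wx": 0,"wy": 0,"wz": 0},
    {"fingers": 0,"dx": 1.25,"dy": -3.9,"dz": -5.9,"wx": 0,"wy": 0,"wz": 0},
  ],
)

```text
time_s: 2.28
eef_pos: [0.5251, 0.0226, 0.0413]
tool_rot: [-1.722, -2.626, 0.0]
contact_force: [-0.5, -0.5, 0.2]
gripper_width: 0.0008
grasp_force: 0.0
```

```bash
cat > look.py <<'E'
import sys
from fit import *
n,f=sys.argv[1:3]
im=snap(n,'t.png'); a=cv2.imread('pics/t.png')
b=a[125:245,190:350] if n=='side' else a[130:255,170:330]
cv2.imwrite('pics/'+f,cv2.resize(b,None,fx=4.8,fy=4.8,interpolation=cv2.INTER_CUBIC))
s=r.sense(); w=s['eef_pos'][:2]-p[:2]; c,k=np.cos(p[2]),np.sin(p[2])
print('tool jig',1000*(c*w[0]+k*w[1]),1000*(-k*w[0]+c*w[1]),s['eef_pos'][2],s['contact_force'])
# red knob-top centre along long leg, from red blob's top ellipse
E
python3 look.py scene l1.png
```

```text
tool jig -130.5882333130647 -16.312922187402254 0.0396133786011091 [-0.10627685  0.64478847 -1.41825825]
```

View pics/l1.png

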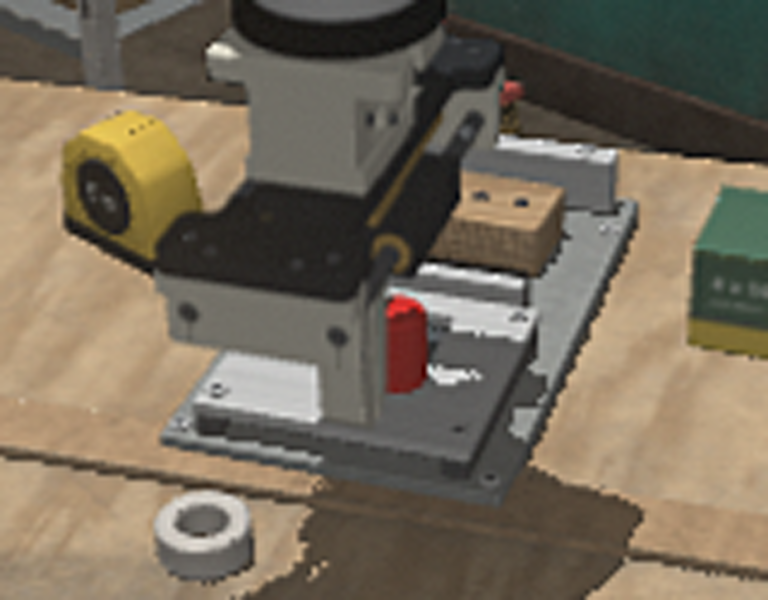

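The wrist camera side is clear. The closed fingers stand behind the knob (finger at crop (350,370), knob at (405,345)), above the cover. Pushing along jig +x.

Call:
arm_command(
  plan=[
    {"fingers": 0,"dx": 0.4,"dy": 0.09,"dz": 0,"wx": 0,"wy": 0,"wz": 0},
    {"fingers": 0,"dx": 0.65,"dy": 0.2,"dz": 0,"wx": 0,"wy": 0,"wz": 0},
    {"fingers": 0,"dx": 0.85,"dy": 0.29,"dz": 0,"wx": 0,"wy": 0,"wz": 0},
    {"fingers": 0,"dx": 1.03,"dy": 0.37,"dz": 0,"wx": 0,"wy": 0,"wz": 0},
    {"fingers": 0,"dx": 1.21,"dy": 0.45,"dz": 0,"wx": 0,"wy": 0,"wz": 0},
  ],
)

```text
time_s: 2.95
eef_pos: [0.5558, 0.0312, 0.0435]
tool_rot: [-1.728, -2.624, -0.0]
contact_force: [-2.7, 0.1, 1.7]
gripper_width: 0.0008
grasp_force: 1.2
```

Call:
arm_command(
  plan=[
    {"fingers": 0,"dx": 0.18,"dy": 0.08,"dz": 0,"wx": 0,"wy": 0,"wz": 0},
    {"fingers": 0,"dx": 0.36,"dy": 0.16,"dz": 0,"wx": 0,"wy": 0,"wz": 0},
    {"fingers": 0,"dx": 0.54,"dy": 0.24,"dz": 0,"wx": 0,"wy": 0,"wz": 0},
    {"fingers": 0,"dx": 0.7,"dy": 0.3,"dz": 0,"wx": 0,"wy": 0,"wz": 0},
    {"fingers": 0,"dx": 0.8,"dy": 0.34,"dz": 0,"wx": 0,"wy": 0,"wz": 0},
  ],
)

```text
time_s: 3.58
eef_pos: [0.5759, 0.0397, 0.0431]
tool_rot: [-1.727, -2.624, 0.0]
contact_force: [-2.4, -1.0, 2.0]
gripper_width: 0.0004
grasp_force: 1.4
```

```bash
python3 look.py side l2.png
```

```text
tool jig -76.22726283239714 -20.804382239931886 0.043074159046038826 [-1.7537183   0.19934392  0.94204063]
```

View pics/l2.png

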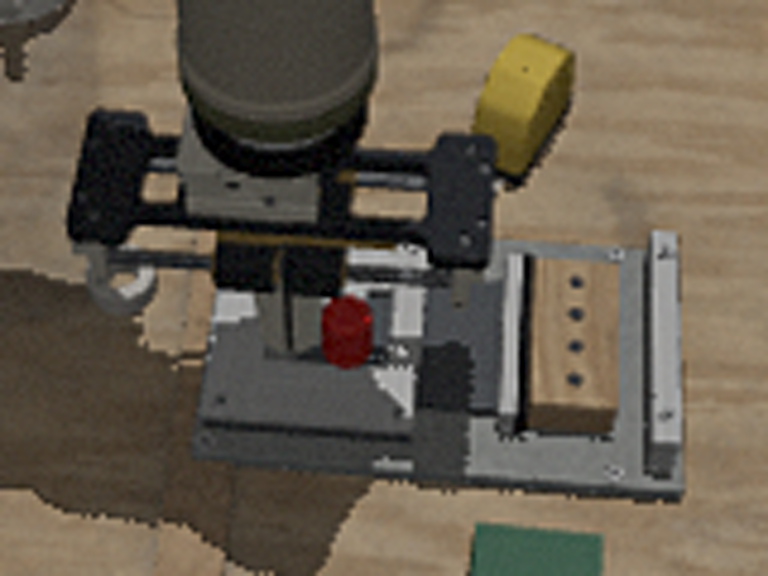

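The knob is mid-leg (crop (347,308)), the block is flush with the jaw, and there is roughly a 12-15 mm gap to the fence at (630,340). Continuing gently.

Call:
arm_command(
  plan=[
    {"fingers": 0,"dx": 0.12,"dy": 0.08,"dz": 0,"wx": 0,"wy": 0,"wz": 0},
    {"fingers": 0,"dx": 0.22,"dy": 0.14,"dz": 0,"wx": 0,"wy": 0,"wz": 0},
    {"fingers": 0,"dx": 0.31,"dy": 0.19,"dz": 0,"wx": 0,"wy": 0,"wz": 0},
    {"fingers": 0,"dx": 0.38,"dy": 0.23,"dz": 0,"wx": 0,"wy": 0,"wz": 0},
    {"fingers": 0,"dx": 0.43,"dy": 0.25,"dz": 0,"wx": 0,"wy": 0,"wz": 0},
  ],
)

```text
time_s: 4.25
eef_pos: [0.5866, 0.0459, 0.0431]
tool_rot: [1.728, 2.624, 0.0]
contact_force: [-1.2, -1.7, -0.0]
gripper_width: 0.0007
grasp_force: 1.2
```

Call:
arm_command(
  plan=[
    {"fingers": 0,"dx": 0.05,"dy": 0.02,"dz": 0,"wx": 0,"wy": 0,"wz": 0},
    {"fingers": 0,"dx": 0.1,"dy": 0.04,"dz": 0,"wx": 0,"wy": 0,"wz": 0},
    {"fingers": 0,"dx": 0.1,"dy": 0.04,"dz": 0,"wx": 0,"wy": 0,"wz": 0},
  ],
)

```text
time_s: 4.62
eef_pos: [0.5892, 0.047, 0.0431]
tool_rot: [1.727, 2.624, 0.0]
contact_force: [-0.6, -1.6, -0.2]
gripper_width: 0.0007
grasp_force: 0.8
```

```bash
python3 look.py side l3.png
```

```text
tool jig -61.46206396342171 -19.39728182471311 0.043137773151302704 [-0.86937406 -1.52525193  0.83020803]
```

View pics/l3.png

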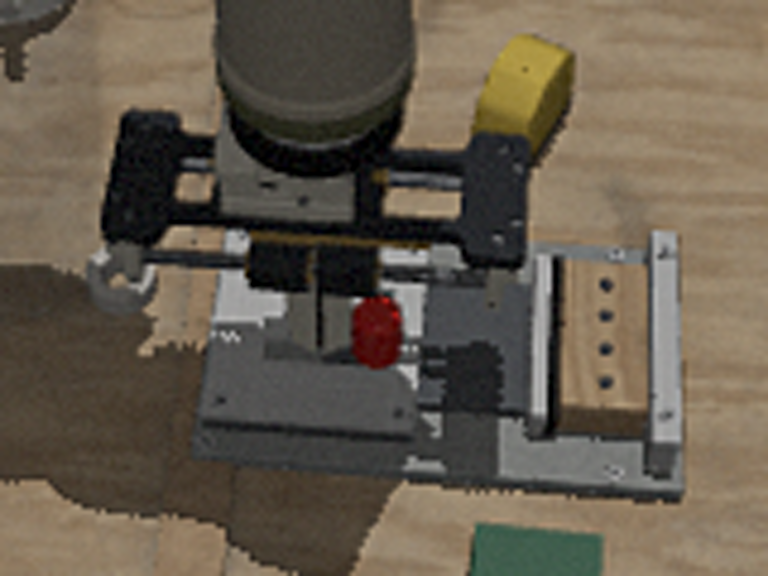

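The knob is almost in the corner and the block almost at the fence (648). The force shows no stop yet, so I'll push further in small steps.

Call:
arm_command(
  plan=[
    {"fingers": 0,"dx": 0.06,"dy": 0.025,"dz": 0,"wx": 0,"wy": 0,"wz": 0},
    {"fingers": 0,"dx": 0.1,"dy": 0.04,"dz": 0,"wx": 0,"wy": 0,"wz": 0},
  ],
)

```text
time_s: 4.92
eef_pos: [0.5902, 0.0474, 0.043]
tool_rot: [-1.727, -2.622, 0.003]
contact_force: [-7.2, -3.8, 4.4]
gripper_width: 0.0007
grasp_force: 3.9
```

Call:
arm_command(
  plan=[
    {"fingers": 0,"dx": 0.04,"dy": 0.02,"dz": 0,"wx": 0,"wy": 0,"wz": 0},
    {"fingers": 0,"dx": 0.06,"dy": 0.025,"dz": 0,"wx": 0,"wy": 0,"wz": 0},
    {"fingers": 0,"dx": 0.06,"dy": 0.025,"dz": 0,"wx": 0,"wy": 0,"wz": 0},
  ],
)

```text
time_s: 5.3
eef_pos: [0.5903, 0.0474, 0.043]
tool_rot: [-1.727, -2.62, 0.006]
contact_force: [-9.3, -5.3, 7.0]
gripper_width: 0.0008
grasp_force: 5.2
```

```bash
cat > knob.py <<'E'
from fit import *
im=r.get_image('side'); a=im['pixels'].astype(int)
m=((a[...,0]>70)&(a[...,0]>2.5*a[...,1])&(a[...,0]>2.5*a[...,2])).astype(np.uint8); m[:125]=0;m[245:]=0;m[:,:190]=0;m[:,350:]=0
# model: silhouette centroid against synthetic cylinder hull
v,u=np.nonzero(m); lo=[u.min(),u.max(),v.min(),v.max()]
def cyl(x,y):
    t=np.linspace(0,6.28,60); P=[(x+13*np.cos(k),y+13*np.sin(k),z) for z in(31,66) for k in t]
    q=proj(im,T(p,P)); return np.array([q[:,0].min(),q[:,0].max(),q[:,1].min(),q[:,1].max()])
s=least_squares(lambda z:cyl(*z)-np.array([lo[0]-.5,lo[1]+.5,lo[2]-.5,lo[3]+.5]),[-35,-18]).x
s0=r.sense(); w=s0['eef_pos'][:2]-p[:2]; c,k=np.cos(p[2]),np.sin(p[2])
print('knob jig',s,'tool jig',1000*(c*w[0]+k*w[1]),1000*(-k*w[0]+c*w[1]),s0['eef_pos'],s0['contact_force'],lo)
E
python3 knob.py
```

```text
knob jig [-31.95046923 -16.95355527] tool jig -60.324042964238224 -19.46056902008354 [0.59026599 0.04738559 0.04296824] [-9.21005083 -5.05917389  6.54932587] [np.int64(264), np.int64(273), np.int64(187), np.int64(201)]
```

The stop is reached: force is up to about 11 N with no more motion. Backing off and going round to the knob's -y side.

Call:
arm_command(
  plan=[
    {"fingers": 0,"dx": -0.55,"dy": -0.24,"dz": 0,"wx": 0,"wy": 0,"wz": 0},
    {"fingers": 0,"dx": -0.2,"dy": -1.0,"dz": 0,"wx": 0,"wy": 0,"wz": 0},
    {"fingers": 0,"dx": 0,"dy": -1.5,"dz": 0,"wx": 0,"wy": 0,"wz": 0},
    {"fingers": 0,"dx": 0.8,"dy": -1.2,"dz": 0,"wx": 0,"wy": 0,"wz": 0},
    {"fingers": 0,"dx": 1.45,"dy": -0.9,"dz": 0,"wx": 0,"wy": 0,"wz": 0},
  ],
)

```text
time_s: 5.98
eef_pos: [0.6311, 0.0248, 0.0433]
tool_rot: [1.729, 2.621, 0.001]
contact_force: [0.6, 0.0, -0.1]
gripper_width: 0.0002
grasp_force: 0.0
```

Call:
arm_command(
  plan=[
    {"fingers": 0,"dx": 0,"dy": 0,"dz": 0,"wx": 0,"wy": 0,"wz": 0},
  ],
)

```text
time_s: 6.1
eef_pos: [0.631, 0.0258, 0.0431]
tool_rot: [1.727, 2.623, 0.002]
contact_force: [0.5, -0.5, -0.0]
gripper_width: 0.0004
grasp_force: 0.0
```

```bash
python3 knob.py; python3 look.py side l4.png
```

```text
knob jig [-34.16422065  -6.6030769 ] tool jig -32.792208314684224 -55.23548163385472 [0.62967765 0.02537268 0.04296305] [-0.42965927  0.46849644 -0.41131346] [np.int64(268), np.int64(268), np.int64(190), np.int64(191)]
tool jig -33.55164136803863 -55.16020883017451 0.04295904319513766 [-0.26236113  0.37917242 -0.60654378]
```

View pics/l4.png

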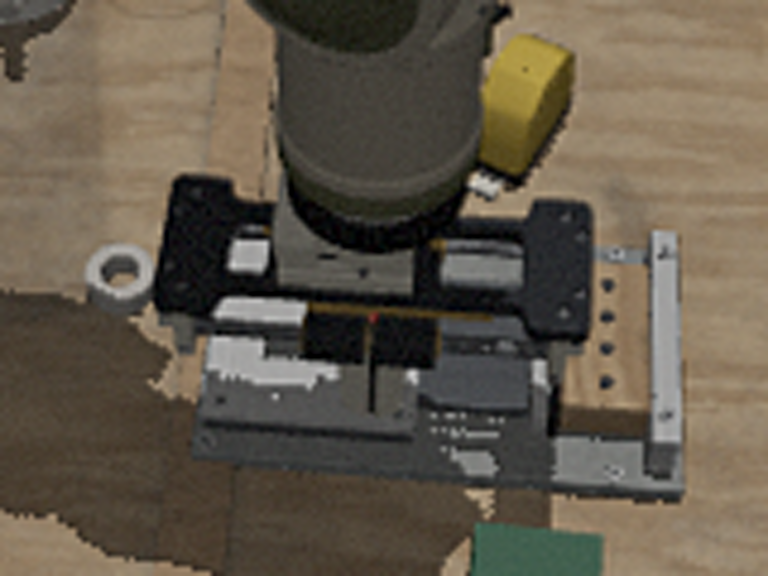

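The fingers now stand on the knob's -y side with the tool at jig (-33,-55). The block is at the fence. Pushing along jig +y.

Call:
arm_command(
  plan=[
    {"fingers": 0,"dx": -0.19,"dy": 0.44,"dz": 0,"wx": 0,"wy": 0,"wz": 0},
    {"fingers": 0,"dx": -0.3,"dy": 0.7,"dz": 0,"wx": 0,"wy": 0,"wz": 0},
    {"fingers": 0,"dx": -0.39,"dy": 0.92,"dz": 0,"wx": 0,"wy": 0,"wz": 0},
    {"fingers": 0,"dx": -0.49,"dy": 1.14,"dz": 0,"wx": 0,"wy": 0,"wz": 0},
    {"fingers": 0,"dx": -0.58,"dy": 1.36,"dz": 0,"wx": 0,"wy": 0,"wz": 0},
  ],
)

```text
time_s: 6.82
eef_pos: [0.6145, 0.0601, 0.0432]
tool_rot: [1.728, 2.624, -0.001]
contact_force: [0.0, -3.5, 0.4]
gripper_width: 0.0005
grasp_force: 1.4
```

Call:
arm_command(
  plan=[
    {"fingers": 0,"dx": -0.07,"dy": 0.17,"dz": 0,"wx": 0,"wy": 0,"wz": 0},
    {"fingers": 0,"dx": -0.14,"dy": 0.32,"dz": 0,"wx": 0,"wy": 0,"wz": 0},
    {"fingers": 0,"dx": -0.19,"dy": 0.44,"dz": 0,"wx": 0,"wy": 0,"wz": 0},
  ],
)

```text
time_s: 7.2
eef_pos: [0.6099, 0.0712, 0.0431]
tool_rot: [-1.728, -2.624, 0.0]
contact_force: [-0.9, -3.9, 0.6]
gripper_width: 0.0008
grasp_force: 1.4
```

```bash
python3 knob.py
```

```text
Traceback (most recent call last):
  File "knob.py", line 5, in <module>
    v,u=np.nonzero(m); lo=[u.min(),u.max(),v.min(),v.max()]
                           ~~~~~^^
ValueError: zero-size array to reduction operation minimum which has no identity
```

Call:
arm_command(
  plan=[
    {"fingers": 0,"dx": -0.03,"dy": 0.07,"dz": 0,"wx": 0,"wy": 0,"wz": 0},
    {"fingers": 0,"dx": -0.06,"dy": 0.14,"dz": 0,"wx": 0,"wy": 0,"wz": 0},
    {"fingers": 0,"dx": -0.06,"dy": 0.14,"dz": 0,"wx": 0,"wy": 0,"wz": 0},
  ],
)

```text
time_s: 7.62
eef_pos: [0.6091, 0.0732, 0.0432]
tool_rot: [1.728, 2.622, -0.001]
contact_force: [1.4, -6.7, -1.2]
gripper_width: 0.0006
grasp_force: 3.2
```

Call:
arm_command(
  plan=[
    {"fingers": 0,"dx": -0.02,"dy": 0.06,"dz": 0,"wx": 0,"wy": 0,"wz": 0},
    {"fingers": 0,"dx": -0.03,"dy": 0.08,"dz": 0,"wx": 0,"wy": 0,"wz": 0},
  ],
)

```text
time_s: 7.88
eef_pos: [0.6091, 0.0734, 0.0433]
tool_rot: [1.729, 2.619, -0.002]
contact_force: [3.5, -12.5, -1.6]
gripper_width: 0.0007
grasp_force: 6.0
```

The force rises at the end stop. Retreating along -y, then up.

Call:
arm_command(
  plan=[
    {"fingers": 0,"dx": 0.2,"dy": -0.44,"dz": 0,"wx": 0,"wy": 0,"wz": 0},
    {"fingers": 0,"dx": 0.4,"dy": -0.92,"dz": 0,"wx": 0,"wy": 0,"wz": 0},
    {"fingers": 0,"dx": 0.4,"dy": -0.92,"dz": 2,"wx": 0,"wy": 0,"wz": 0},
    {"fingers": 0,"dx": 0.4,"dy": -0.92,"dz": 4,"wx": 0,"wy": 0,"wz": 0},
    {"fingers": 0,"dx": 0,"dy": -3,"dz": 5,"wx": 0,"wy": 0,"wz": 0},
  ],
)

```text
time_s: 8.5
eef_pos: [0.6099, 0.0054, 0.1707]
tool_rot: [1.717, 2.628, 0.007]
contact_force: [0.4, -1.1, 0.0]
gripper_width: 0.0002
grasp_force: 0.0
```

Call:
arm_command(
  plan=[
    {"fingers": 0,"dx": -2,"dy": -3,"dz": 1,"wx": 0,"wy": 0,"wz": 0},
    {"fingers": 0,"dx": -2,"dy": -6,"dz": 1,"wx": 0,"wy": 0,"wz": 0},
    {"fingers": 0,"dx": -2,"dy": -6,"dz": 1,"wx": 0,"wy": 0,"wz": 0},
    {"fingers": 0,"dx": -2,"dy": -6,"dz": 1,"wx": 0,"wy": 0,"wz": 0},
    {"fingers": 0,"dx": -2,"dy": -6,"dz": 1,"wx": 0,"wy": 0,"wz": 0},
  ],
)

```text
time_s: 9.12
eef_pos: [0.558, -0.1477, 0.1931]
tool_rot: [-1.727, -2.624, -0.001]
contact_force: [0.7, 0.4, 0.6]
gripper_width: 0.0005
grasp_force: 0.0
```

```bash
python3 knob.py; python3 look.py side l5.png
```

```text
knob jig [-32.23956999  18.8067988 ] tool jig -166.61963954409237 -185.546956153686 [ 0.55810857 -0.14716349  0.19296106] [-0.04289724  0.14123704 -0.8521792 ] [np.int64(265), np.int64(274), np.int64(175), np.int64(189)]
tool jig -166.4790328071255 -185.31837457428415 0.19289751633292454 [-0.58619377  0.69031062 -0.92309038]
```

View pics/l5.png

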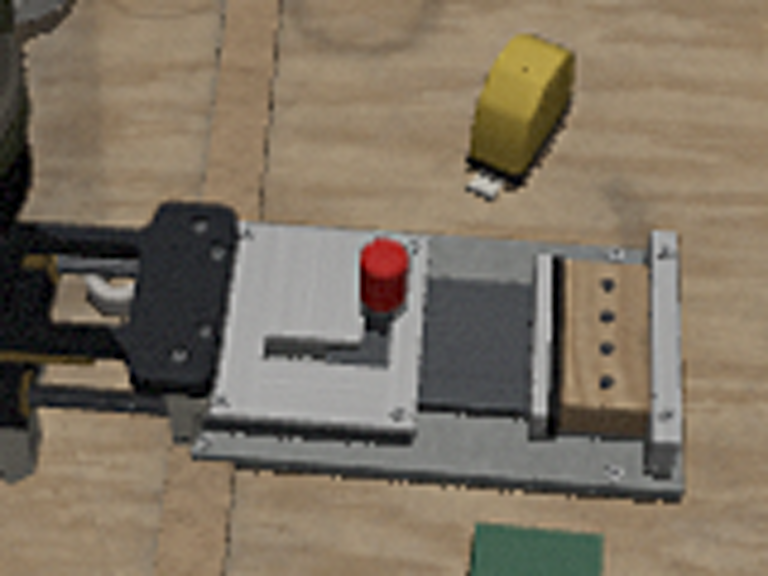

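The knob is at the end of the short leg: it measures y ≈ +18.8 against -17 in the corner, about 36 mm of travel. The block is square against the fence and nothing is touching.

```bash
python3 -c "from bench import r; print(r.sign_off())"
```

```text
the job is handed in; nothing more can be done
None
```

The job is handed in: the knob was pushed to the corner and then to the end of the short leg (about 36 mm of travel measured), and the last picture shows the block square against the fence; sign-off returned no verdict.

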